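# Slide the platen under the print head and bolt it in

### The job

With the fingertips, gently push the flat platen plate along the bench and under the low bridge of the print-head stand until it is fully home against the end stop; then push the bolt by its knob fully across behind it, so that it cannot back out. Do not grip, lift or tip anything: the platen stays flat on the bench and the knob is only pushed. Keep everything off the print head, and leave the other things on the bench where they are.

Things in the scene. Friction and masses are not known exactly. Their poses are not given: they have to be found in the camera images.
- stand: Print-head stand fixed to the bench: a low grey bridge 80 long (y -40 to +40 mm), 120 high with the head, within x -85 to +85. Origin on the bench top under the bridge's middle; +y (level) is the way the platen is pushed in, x across, z up. The channel between the cheeks is 94 wide (x -47 to +47) on the bare bench top, with 18 mm clear height.
- mouth (a point): Middle of the channel's entrance, on the bench top: stand frame (0, -40, 0) mm. Two steel lead-ins, 12 mm high, flare from here out to about x +-65 at y -78.
- stop_face (a point): Middle of the end stop's face, stand frame (0, 50, 6) mm; a steel bar 12 high across the channel behind the bridge. With its nose against it the platen is home: its centre at stand x 0, y -30, its rear edge (y -110) still 70 mm out of the bridge.
- head: Print head in the bridge of the stand: black holder, white print edge, white roller, and on the bridge's top the aluminium air cylinder (52 x 50, top at 120 mm). Same origin and axes as the stand. Delicate: nothing may touch it.
- platen: Platen plate, loose, flat on the bench before the stand: bare metal 90 (x) x 160 (y) x 12 mm with a black rubber pad 72 x 120 on top, 14 thick in all, 0.35 to 0.65 kg. Origin at the centre of its underside, +y to its nose (goes in first), z up. Starts clear of the stand, up to 20 mm sideways off the channel's line and turned up to 0.3 rad from it.
- bolt: Flat sliding bolt of the stand with an upright knob: bar 12 wide, 5 to 15 mm above the bench; 10 mm pin with a 15 mm black cap 34 to 44 mm above the bench. Origin at the pin's foot, 15 mm above the bench, axes as the stand. Slides along the stand's +x at stand y -121 mm: origin at x -107 drawn back (starts there or up to 6 mm on), -75 fully across.
- ribbon_roll: Bystander: black roll of ribbon standing on end, 64 mm diameter, 55 high. Origin under its centre.
- core: Bystander: cardboard tube standing on end, 35 mm diameter, 60 high. Origin under its centre.
- screwdriver: Bystander: screwdriver lying on the bench, along its x axis.
- cleaner: Bystander: small white bottle, 52 mm diameter, 115 high. Origin under its centre.
- screw_tray: Bystander: grey open tray 85 x 65 x 30 mm. Origin under its centre.
- roller: Bystander: spare white roller with square aluminium ends, 114 mm long (x), 24 high. Origin under its centre.
- wrench: Bystander: wrench lying on the bench, along its x axis.
- bolt_tip (a point): Middle of the bolt's end face, 47 mm ahead of the knob: stand x -60 mm drawn back, -28 fully across (end of travel), then 5 mm behind a platen that is home. The bolt stays where it is left (friction 1.5 N); push it by the knob's -x side. Its fixed carrier (stand x -64 to -122, y -141 to -101) is 21 mm high.
There are look-alikes about, which are no part of the job. Several things have the shape of the platen; the one meant has the colours described above.

How it is judged:
On the way, in this order (a step that is already met when the one before it is completed fails the run):
1. the platen is home under the bridge, the bolt still drawn back (y of platen in the frame of stand above -0.034 m and x of bolt in the frame of stand below -0.091 m), for 0.2 s.
2. the bolt is fully across behind it (x of bolt in the frame of stand above -0.079 m), for 0.2 s.
At the end, for the whole second after the job is handed in: The platen lies flat and still in the channel under the bridge, its nose within 4 mm of the end stop, and the bolt is across behind it (at least 28 of 32 mm) (y of platen in the frame of stand between -0.034 and -0.026 m and x of platen in the frame of stand between -0.006 and 0.006 m and angle between the y axis of platen and the y axis of stand, either way round below 0.06 rad and angle between platen's own z axis and vertical below 0.03 rad and height (world z) of platen below 0.003 m and x of bolt in the frame of stand above -0.079 m and linear speed of platen below 0.01 m/s); the robot touches nothing.
It fails at once if the platen is tipped (over 4 degrees) or lifted off the bench (over 6 mm) (angle between platen's own z axis and vertical above 0.07 rad or height (world z) of platen above 0.006 m).
It fails at once if the platen is rammed or squeezed by the fingers (over 40 N) (contact force between the fingers and platen above 40 N).
It fails at once if the knob is gripped or forced (over 30 N from the fingers) (contact force between the fingers and bolt above 30 N).
It fails at once if something touches the print head (over 2 N) (contact force between head and anything else above 2 N).
It fails at once if a bystander is moved more than 25 mm (distance of any of ribbon_roll, core, screwdriver, cleaner, screw_tray, roller, wrench from where it was at the start of the episode above 0.025 m).
It also fails if it takes over 69 s, if anything falls off the work surface, if the arm or the gripper's body presses on something with over 40 N, if the wrist force passes 120 N, or if a joint passes its speed limit or range.

### The arm

A 6-joint arm with a two-finger parallel gripper is mounted at the origin on the work surface. World frame = base frame: x ahead of the robot, y to its left, z up, the work surface at z = 0. Lengths are in m, angles in rad, forces in N, time in s.
With the tool pointing down it reaches from about 0.425 to 0.95 m from the base axis. Payload 3.5 kg.
Tool frame: the origin (TCP) lies at the very end of the fingers, on their centre line; the grasp point (between the pads) lies 19 mm behind it (tcp_to_grasp is the distance from the TCP to the grasp point, in m); z points along the fingers, y is the direction in which the jaws open and shut (so a half turn about z gives the same grasp; the last joint's range is limited). The gripper opens to 85 mm and grips with 20 to 120 N. Pads are 22 mm wide; open, the fingers measure 114 mm over their backs; the gripper's body (76 mm by 85 mm) begins 54 mm behind the grasp point. The pads swing forward as they close: fully open they stand 13 mm farther back than shut.
Start: joints at [1.022, 0.286, 1.577, -0, 1.279, -0.15], TCP at [0.262, 0.622, 0.231] pointing down, gripper open.
Joint ranges: [-2.77, 2.77], [-0.9, 2.22], [0.21, 2.48], [-1.53, 4.67], [0.24, 2.81], [-2.84, 2.84]. Speed limits (rad/s): [2.79, 2.79, 3.14, 3.14, 3.14, 3.14].

### API

Orientations are given as a unit quaternion [x, y, z, w].
In Python, from plant import * gives the robot as it stands. The module is installed in compiled form; this text tells all that it offers.
- The arm moves only by the tool arm_command, never from a script. Its argument "steps" is a list of rows, each a list of 3 entries, a list of its own where there are three numbers: the turn, a rotation vector about the tool's x, y, z in rad, then the shift along the tool's x, y, z in m, then the gripper command: -1 is shut, 1 is fully open, values between are in proportion. A call has 1 to 12 rows; each row is the pose to reach, as a shift and turn from the pose measured when the call began, along the tool's axes at that moment; what a row does not reach only later rows make up. A row lasts 1/8 s, in which the tool goes at most 62.5 mm and 10.7 degrees, less where a joint would pass 70% of its speed; a pose out of reach is approached as far as the arm can. A call with a gripper value outside its range is refused whole. The fingers move at their own pace and stop on an object; "force" is the grip in N (left out, the last holds). Time passes only in rows, so rows that repeat a pose let the fingers close. It gives the time, the measured TCP pose, the force and the opening at its end, in the units of the state.
- get_state(): the state, without advancing time (a new reading comes with each control period).
- read_camera(name): name is "scene" or "top" or "wrist"; returns a dict with "frame" (384x512x3 uint8, red, green, blue), "vfov" (degrees; the focal length in pixels is half the picture's height over the tangent of half this angle, whatever the lens; pixels are square), "cx", "cy" (the principal point, pixels), "position" and "rotation" of the camera in the world; the wrist camera has in their place "mount" (4x4, takes a point from camera to tool coordinates, whose origin is the TCP and whose axes are the flange's). Camera axes: x right, y up, looking along -z (the intrinsics and any distortion apply to the point x, -y, -z); pixel columns grow to the right and rows downward; lengths in m; the calibration is good to about 2 mm. A picture is of the moment at which its call begins: read the wrist's pose just before it. There is no depth.
- sign_off(): hands the job in, once; it reports no verdict.
The state is a dict: "time": time; "qpos": joint angles; "dq": joint speeds; "joint_efforts": joint torques, N m; "eef_pos": TCP position; "tcp_rot": TCP orientation; "contact_force": force on the tool from outside, world axes, zero at the start; "wrist_torque": the same for the moment, N m; "opening": opening from 0.0 (shut) to 1.0 (fully open).
Only numpy, scipy, OpenCV 4.12 (cv2) and the standard library are available. Lean on these libraries where they do the work, as an engineer would, in place of code of your own. Each camera call takes 0.05 s, during which the arm holds its last target.

## Working session

There is one attempt and no reset: what is moved stays moved. The work goes in short steps, Python scripts to look and compute and a tool call to move; the robot and the scene stay as the last step left them, time stands still between calls to the robot, and variables do not carry over. Pictures are saved under pics/ and viewed, and the job is handed in when it is done.

Besides the shell and the picture viewer there is one more tool, called after "Request:" as a command line: name --argument value ..., lists and objects as JSON in quotes. arm_command: Moves the arm, as the interface text tells. Its arguments: {"type":"object","properties":{"steps":{"type":"array"},"force":{"type":"number"}},"required":["steps"]}

```bash
mkdir -p pics; cat > h.py <<'E'
from plant import *
import numpy as np, cv2
from scipy.spatial.transform import Rotation as R
def snap(n,f):
    s=get_state(); c=read_camera(n); cv2.imwrite('pics/'+f+'.png',c['frame'][:,:,::-1]); np.save('pics/'+f+'.npy',{'c':c,'s':s},allow_pickle=True); return s,c
def load(f):
    d=np.load('pics/'+f+'.npy',allow_pickle=True).item(); return d['s'],d['c']
def campose(s,c):
    if 'mount' in c:
        T=np.eye(4);T[:3,:3]=R.from_quat(s['tcp_rot']).as_matrix();T[:3,3]=s['eef_pos'];M=T@np.array(c['mount']);return M[:3,3],M[:3,:3]
    r=np.array(c['rotation'])
    if r.size==4: r=R.from_quat(r).as_matrix()
    return np.array(c['position']),r
def p2w(s,c,u,v,z=0):
    p,r=campose(s,c); f=192/np.tan(np.radians(c['vfov'])/2)
    d=r@np.array([(u-c['cx'])/f,-(v-c['cy'])/f,-1]); return p+d*(z-p[2])/d[2]
def w2p(s,c,P):
    p,r=campose(s,c); f=192/np.tan(np.radians(c['vfov'])/2)
    q=r.T@(np.array(P)-p); return c['cx']+f*q[0]/-q[2], c['cy']-f*q[1]/-q[2]
def crop(f,x0,y0,x1,y1,k):
    i=cv2.imread('pics/'+f+'.png')[y0:y1,x0:x1]; cv2.imwrite('pics/'+f+'_c%d_%d.png'%(x0,y0),cv2.resize(i,None,fx=k,fy=k,interpolation=cv2.INTER_CUBIC))
E
python3 - <<'E'
from h import *
for n in ['scene','top','wrist']:
    s,c=snap(n,n+'0'); print(n,{k:v for k,v in c.items() if k!='frame'})
print(s)
E
```

```text
scene {'vfov': 54.62293997478221, 'cx': 251.1001583913471, 'cy': 192.70190675175456, 'position': array([ 1.05793228, -0.00311882,  0.9410856 ]), 'rotation': array([0.1752741 , 0.17151995, 0.67941221, 0.69156268])}
top {'vfov': 52.00824557645324, 'cx': 256.84738054023916, 'cy': 187.7548830747046, 'position': array([ 0.37073396, -0.0050881 ,  1.20590842]), 'rotation': array([ 0.06155817, -0.05282371, -0.70063476,  0.70889433])}
wrist {'vfov': 67.7278754052711, 'cx': 253.49313958751745, 'cy': 198.81267333193722, 'mount': array([[ 7.69429735e-05,  9.52817583e-01,  3.03543486e-01,
         7.83847258e-02],
       [ 9.99999984e-01, -2.44769446e-05, -1.76649843e-04,
         2.60409754e-04],
       [-1.60885259e-04,  3.03543495e-01, -9.52817570e-01,
        -1.42905080e-01],
       [ 0.00000000e+00,  0.00000000e+00,  0.00000000e+00,
         1.00000000e+00]])}
{'time': 0.1, 'qpos': array([ 1.02196775e+00,  2.87096412e-01,  1.57803601e+00, -3.44565860e-05,
        1.27862469e+00, -1.50014635e-01]), 'dq': array([-3.79990390e-04, -1.22305807e-03, -3.42585301e-03,  8.09611274e-04,
        5.76535619e-06, -5.90350874e-04]), 'joint_efforts': array([ 1.52685774e-03, -4.07295585e+01, -2.93699294e+01, -1.00184111e-04,
        3.35619654e-03,  1.46043442e-05]), 'eef_pos': array([0.26179122, 0.62151175, 0.23006969]), 'tcp_rot': array([ 1.98083092e-01,  9.80184634e-01, -1.02247973e-03, -3.55010651e-04]), 'contact_force': array([-1.11812141,  0.60434607, -0.25188315]), 'wrist_torque': array([-0.04161475, -0.05202205,  0.00552611]), 'opening': 1.004040188898199}
```

View pics/scene0.png

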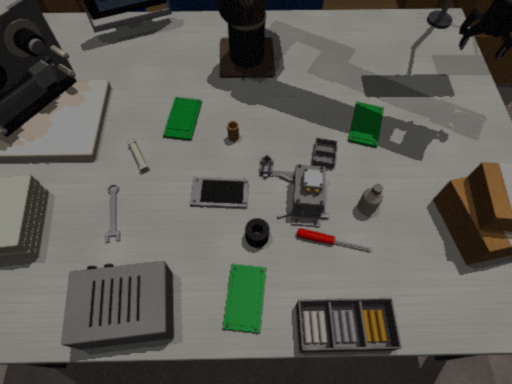

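View pics/top0.png

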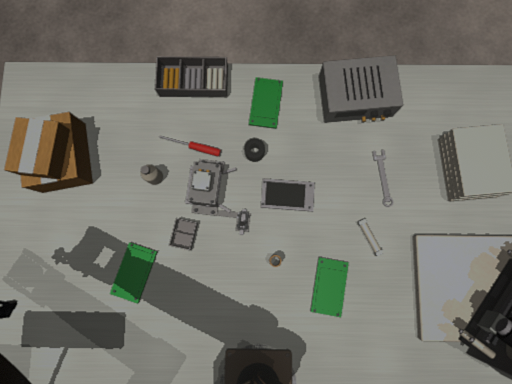

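View pics/wrist0.png

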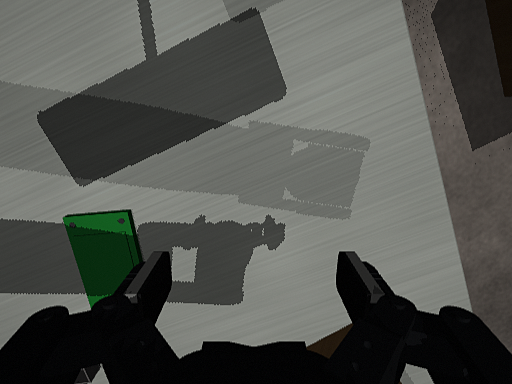

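The metal plate with the black pad is at top (288,194), or scene (220,192). Three green plates have the same shape: top (266,103), (134,272) and (330,286). I'll check the choice in an enlarged crop.

```bash
python3 - <<'E'
from h import *
crop('top0',140,130,330,260,4)
crop('scene0',180,130,345,255,4)
s,c=load('top0')
for u,v in [(288,194),(207,183),(0,0),(511,0),(256,383)]: print(u,v,p2w(s,c,u,v))
s,c=load('scene0')
for u,v in [(220,192)]: print(u,v,p2w(s,c,u,v))
E
```

```text
288 194 [ 0.54912334 -0.08552083  0.        ]
207 183 [0.5809946  0.16659894 0.        ]
0 0 [1.20408706 0.8912752  0.        ]
511 0 [ 1.21225656 -0.82982305  0.        ]
256 383 [-0.00049798  0.00636163  0.        ]
220 192 [ 0.54550912 -0.08261381  0.        ]
```

View pics/top0_c140_130.png

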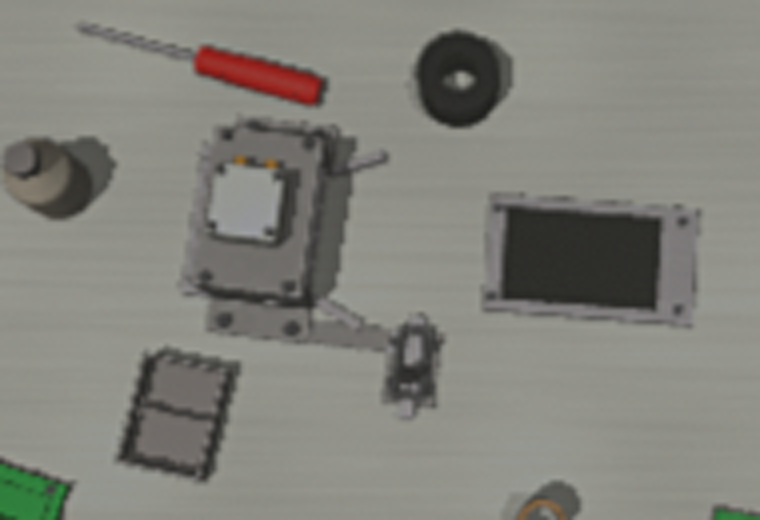

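View pics/scene0_c180_130.png

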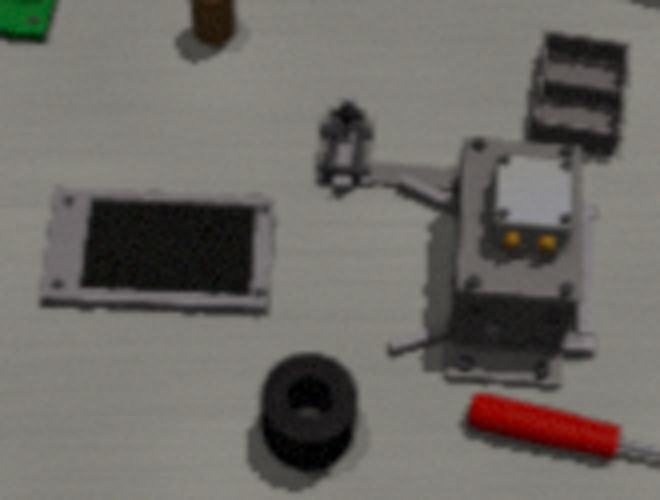

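The plate at top (288,194) is the platen: bare metal with a black pad, and its nose points left in the top picture towards the stand. I'll raise the arm over the work for a close wrist view.

Request:
arm_command --steps '[[[0, 0, 0.2], [-0.05, -0.03, -0.08], -0.2], [[0, 0, 1.34], [-0.514, -0.423, -0.12], -0.2], [[0, 0, 1.34], [-0.514, -0.423, -0.12], -0.2], [[0, 0, 1.34], [-0.514, -0.423, -0.12], -0.2], [[0, 0, 1.34], [-0.514, -0.423, -0.12], -0.2], [[0, 0, 1.34], [-0.514, -0.423, -0.12], -0.2], [[0, 0, 1.34], [-0.514, -0.423, -0.12], -0.2], [[0, 0, 1.34], [-0.514, -0.423, -0.12], -0.2], [[0, 0, 1.34], [-0.514, -0.423, -0.12], -0.2], [[0, 0, 1.34], [-0.514, -0.423, -0.12], -0.2], [[0, 0, 1.34], [-0.514, -0.423, -0.12], -0.2], [[0, 0, 1.34], [-0.514, -0.423, -0.12], -0.2]]'

```text
time: 1.65
eef_pos: [0.5724, 0.029, 0.3506]
tcp_rot: [0.766, 0.643, -0.001, 0.0]
contact_force: [0.1, 0.6, -0.2]
opening: 0.4
```

```bash
python3 - <<'E'
from h import *
s,c=snap('wrist','w1'); print(s['time'],s['qpos'],s['eef_pos'],s['tcp_rot'],s['opening'],s['dq'])
E
```

```text
1.65 [-0.12544594 -0.00493852  1.68594283 -0.00222154  1.46171507  0.04791829] [0.57241372 0.02895822 0.35055391] [ 7.65589925e-01  6.43327700e-01 -1.19300542e-03  3.36378443e-04] 0.40030405746117764 [-0.03181134  0.03185305 -0.03394032  0.03441833  0.02914839 -0.07034239]
```

View pics/w1.png

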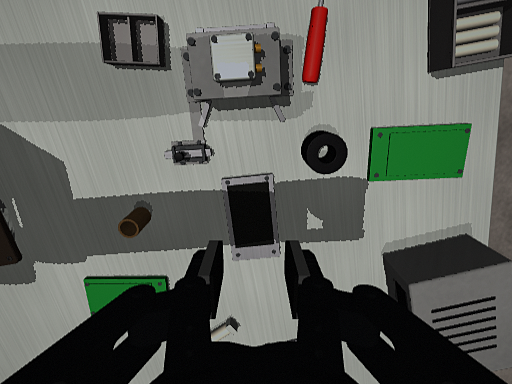

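```bash
python3 - <<'E'
from h import *
crop('w1',150,10,310,160,5); crop('w1',150,125,310,275,5)
E
```

```text
(no output)
```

View pics/w1_c150_10.png

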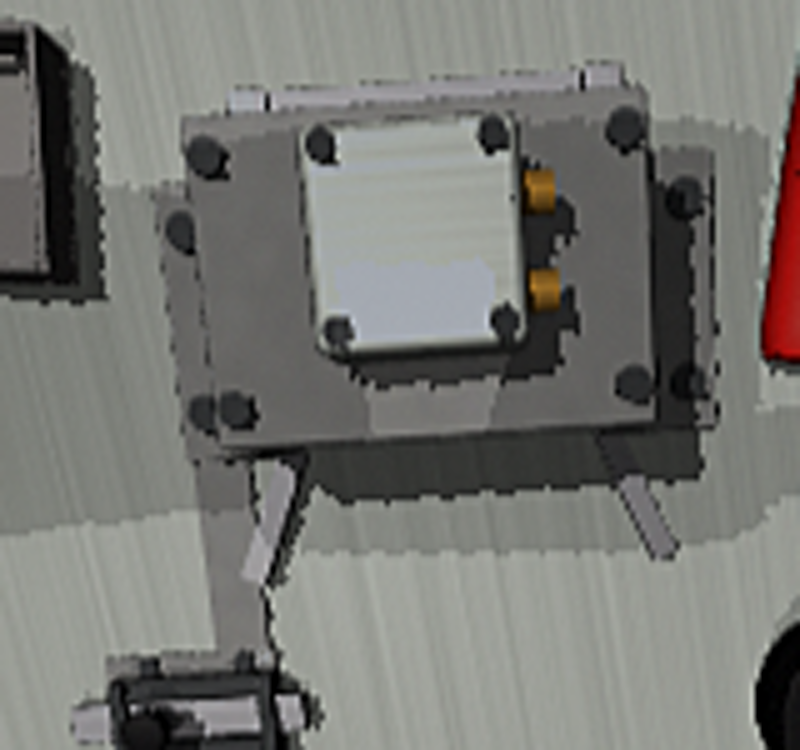

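View pics/w1_c150_125.png

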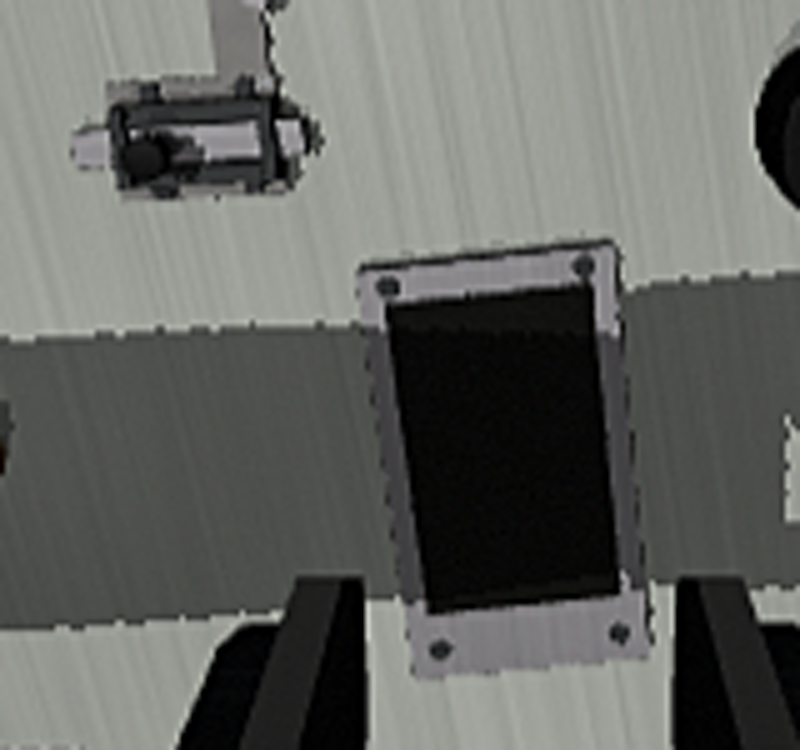

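```bash
python3 - <<'E'
from h import *
s,c=load('w1')
g=lambda u,v,ox,oy,z:p2w(s,c,ox+u/5,oy+v/5,z)
P=np.array([g(u,v,150,125,.012) for u,v in [(360,268),(612,244),(650,655),(415,677)]])
print('platen',P.round(4),P.mean(0)); print([np.linalg.norm(P[i]-P[(i+1)%4]) for i in range(4)])
d=(P[0]+P[1]-P[2]-P[3]);e=P[1]-P[0]+P[2]-P[3];print('dir y',d/np.linalg.norm(d),'x',e/np.linalg.norm(e))
L=np.array([g(255,578,150,10,.012),g(668,555,150,10,.012)]);print('lead',L,np.linalg.norm(L[1]-L[0]))
C=np.array([g(u,v,150,10,.12) for u,v in [(303,128),(515,113),(525,345),(320,353)]]);print('cyl',C,C.mean(0),[np.linalg.norm(C[i]-C[(i+1)%4]) for i in range(4)])
print('knob',g(148,155,150,125,.044)); 
print('boltend',g(75,145,150,125,.015),g(310,130,150,125,.015))
T=np.array([g(u,v,150,125,.021) for u,v in [(115,190),(290,180)]]);print('carr rear',T)
E=np.array([g(215,470-5,150,10,.0),g(160,200,150,10,.003),g(195,450,150,10,.003)]);print(E)
B=g(75,655+0,150,10,.0)
E
```

```text
platen [[ 5.110e-01 -4.000e-04  1.200e-02]
 [ 5.980e-01 -7.000e-03  1.200e-02]
 [ 5.880e-01 -1.662e-01  1.200e-02]
 [ 4.988e-01 -1.602e-01  1.200e-02]] [ 0.54896279 -0.08340953  0.012     ]
[np.float64(0.0873237517827575), np.float64(0.1595086213292909), np.float64(0.0894476272430154), np.float64(0.16024174657021822)]
dir y [0.06939247 0.99758944 0.        ] x [ 0.99746094 -0.0712157   0.        ]
lead [[0.49543803 0.09257222 0.012     ]
 [0.62931445 0.0765474  0.012     ]] 0.13483208442904304
cyl [[0.54965529 0.19244885 0.12      ]
 [0.59856251 0.18700541 0.12      ]
 [0.59237507 0.13772953 0.12      ]
 [0.54320223 0.14451197 0.12      ]] [0.57094877 0.16542394 0.12      ] [np.float64(0.04920922153732683), np.float64(0.049662830628524196), np.float64(0.04963839234389975), np.float64(0.04836926663777158)]
knob [0.45767013 0.05398192 0.044     ]
boltend [0.42618312 0.0580558  0.015     ] [0.50471824 0.0494242  0.015     ]
carr rear [[0.43734735 0.04182749 0.021     ]
 [0.49559611 0.0350741  0.021     ]]
[[0.48845796 0.12947102 0.        ]
 [0.49062102 0.20776725 0.003     ]
 [0.48374911 0.13493767 0.003     ]]
```

```bash
cat >> h.py <<'E'
O=np.array([.572,.163]); YAW=-0.119
def s2w(x,y): c,s=np.cos(YAW),np.sin(YAW); return O+np.array([c*x-s*y,s*x+c*y])
def w2s(P): c,s=np.cos(YAW),np.sin(YAW); d=np.array(P)[:2]-O; return np.array([c*d[0]+s*d[1],-s*d[0]+c*d[1]])
def tgt(pos,yaw,tilt):
    "yaw of tool x in world, tilt about tool y"
    x=np.array([np.cos(yaw),np.sin(yaw),0]);z=np.array([0,0,-1.]);y=np.cross(z,x)
    return np.array(pos),R.from_matrix(np.stack([x,y,z],1))*R.from_rotvec([0,tilt,0])
def delta(pos,yaw,tilt,s=None):
    s=s or get_state(); r0=R.from_quat(s['tcp_rot']);p,r=tgt(pos,yaw,tilt)
    print('turn',(r0.inv()*r).as_rotvec().round(4),'shift',r0.inv().apply(p-s['eef_pos']).round(4),'|',np.round(pos,4))
E
python3 - <<'E'
from h import *
y=np.pi/2-.07
delta([.5412,-.194,.08],y,.15); delta([.5412,-.194,.005],y,.15)
print(w2s([.549,-.0834]))
E
```

```text
turn [ 0.0061  0.1518 -0.1017] shift [-0.2254  0.0083  0.2708] | [ 0.5412 -0.194   0.08  ]
turn [ 0.0061  0.1518 -0.1017] shift [-0.2253  0.0084  0.3458] | [ 0.5412 -0.194   0.005 ]
[ 0.0064151  -0.24738797]
```

Request:
arm_command --steps '[[[0.006, 0.152, -0.102], [-0.06, 0.002, 0.03], -0.2], [[0.006, 0.152, -0.102], [-0.12, 0.004, 0.06], -0.2], [[0.006, 0.152, -0.102], [-0.18, 0.006, 0.09], -0.2], [[0.006, 0.152, -0.102], [-0.225, 0.008, 0.13], -0.2], [[0.006, 0.152, -0.102], [-0.225, 0.008, 0.18], -0.2], [[0.006, 0.152, -0.102], [-0.225, 0.008, 0.23], -0.2], [[0.006, 0.152, -0.102], [-0.225, 0.008, 0.271], -0.2], [[0.006, 0.152, -0.102], [-0.225, 0.008, 0.3], -0.2], [[0.006, 0.152, -0.102], [-0.225, 0.008, 0.32], -0.2], [[0.006, 0.152, -0.102], [-0.225, 0.008, 0.33], -0.2], [[0.006, 0.152, -0.102], [-0.225, 0.008, 0.33], -0.2]]'

```text
time: 3.08
eef_pos: [0.541, -0.1932, 0.0208]
tcp_rot: [0.729, 0.68, 0.055, -0.051]
contact_force: [0.6, -1.0, -0.4]
opening: 0.401
```

```bash
python3 - <<'E'
from h import *
s,c=snap('wrist','w2'); print(s['time'],s['eef_pos'],s['tcp_rot'],s['contact_force'],s['opening'])
snap('scene','s2')
y=np.pi/2-.07
delta([.5412,-.194,.005],y,.15)
crop('s2',150,130,350,280,4)
E
```

```text
3.075 [ 0.54104234 -0.19317005  0.02082721] [ 0.72904416  0.68032851  0.05491071 -0.0513082 ] [ 0.57900178 -1.00165932 -0.36149348] 0.40066104074182535
turn [0.0021 0.0008 0.0008] shift [-0.0026 -0.0007  0.0169] | [ 0.5412 -0.194   0.005 ]
```

View pics/w2.png

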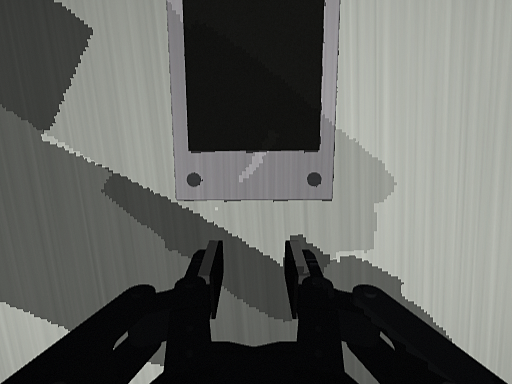

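View pics/s2.png

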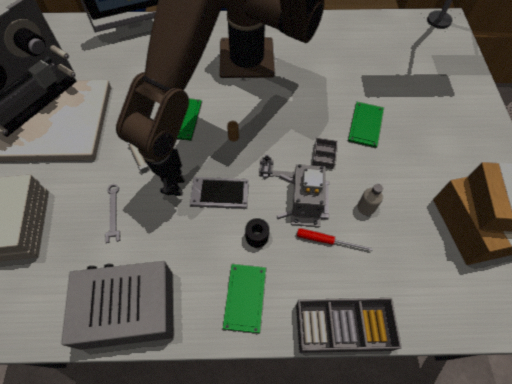

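Request:
arm_command --steps '[[[0, 0, 0], [-0.001, 0, 0.008], -0.2], [[0, 0, 0], [-0.002, 0, 0.016], -0.2], [[0, 0, 0], [-0.002, 0, 0.016], -0.2], [[0, 0, 0], [0.004, 0, 0.017], -0.2], [[0, 0, 0], [0.01, 0, 0.018], -0.2], [[0, 0, 0], [0.014, 0, 0.0185], -0.2], [[0, 0, 0], [0.018, 0, 0.019], -0.2], [[0, 0, 0], [0.022, 0, 0.02], -0.2], [[0, 0, 0], [0.026, 0, 0.02], -0.2], [[0, 0, 0], [0.028, 0, 0.02], -0.2], [[0, 0, 0], [0.028, 0, 0.02], -0.2]]'

```text
time: 4.55
eef_pos: [0.5438, -0.1629, 0.0063]
tcp_rot: [0.729, 0.68, 0.055, -0.05]
contact_force: [-0.4, -0.5, -0.1]
opening: 0.399
```

```bash
python3 - <<'E'
from h import *
s,c=snap('wrist','w3'); print(s['time'],s['eef_pos'],s['tcp_rot'],s['contact_force'],s['opening'])
crop('w3',120,100,400,310,2.8)
E
```

```text
4.55 [ 0.5438404  -0.1629348   0.00630766] [ 0.72916907  0.68022148  0.0553418  -0.05048255] [-0.43426658 -0.46788156 -0.06058552] 0.39896276560863814
```

View pics/w3.png

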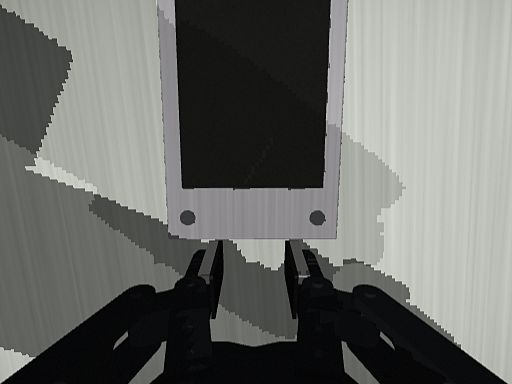

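```bash
python3 - <<'E'
from h import *
s,c=load('w3')
a,b=p2w(s,c,168,236,.012),p2w(s,c,337,239,.012);print(a,b,b-a,(a+b)/2)
s,c=load('w2')
a,b=p2w(s,c,177,200,.012),p2w(s,c,333,200,.012);print(a,b,b-a,(a+b)/2)
E
python3 -c "
import cv2;i=cv2.imread('pics/w3.png')[215:275,150:350];cv2.imwrite('pics/w3z.png',cv2.resize(i,None,fx=4,fy=4,interpolation=2))"
```

```text
[ 0.49884    -0.14726894  0.012     ] [ 0.58853229 -0.15520069  0.012     ] [ 0.08969229 -0.00793175  0.        ] [ 0.54368614 -0.15123481  0.012     ]
[ 0.49885461 -0.16066481  0.012     ] [ 0.58803082 -0.16682061  0.012     ] [ 0.08917622 -0.00615581  0.        ] [ 0.54344271 -0.16374271  0.012     ]
```

View pics/w3z.png

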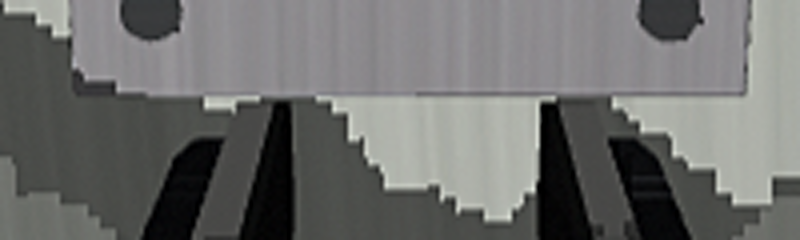

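```bash
python3 - <<'E'
from h import *
s=get_state();print(w2s(s['eef_pos']))
for x,y in [(.006,-.305),(0,-.247)]:
    delta([*s2w(x,y),.006],np.pi/2-.119 if x==0 else np.pi/2-.09,.15,s)
E
```

```text
[ 0.01071631 -0.3269817 ]
turn [-0.0015 -0.0001  0.0204] shift [ 0.0219 -0.0036  0.0036] | [ 0.5417 -0.1406  0.006 ]
turn [-0.0059 -0.0002  0.0491] shift [ 0.0795 -0.0068  0.0123] | [ 0.5427 -0.0823  0.006 ]
```

Request:
arm_command --steps '[[[-0.001, 0, 0.008], [0.008, -0.001, 0.001], -0.2], [[-0.002, 0, 0.016], [0.016, -0.002, 0.002], -0.2], [[-0.002, 0, 0.024], [0.024, -0.003, 0.0037], -0.2], [[-0.003, 0, 0.032], [0.032, -0.004, 0.005], -0.2], [[-0.004, 0, 0.04], [0.04, -0.005, 0.006], -0.2], [[-0.005, 0, 0.049], [0.048, -0.0055, 0.0074], -0.2], [[-0.006, 0, 0.049], [0.056, -0.006, 0.0087], -0.2], [[-0.006, 0, 0.049], [0.064, -0.0065, 0.01], -0.2], [[-0.006, 0, 0.049], [0.072, -0.007, 0.011], -0.2], [[-0.006, 0, 0.049], [0.08, -0.007, 0.0124], -0.2], [[-0.006, 0, 0.049], [0.08, -0.007, 0.0124], -0.2]]'

```text
time: 5.98
eef_pos: [0.5421, -0.0804, 0.0058]
tcp_rot: [0.746, 0.662, 0.056, -0.051]
contact_force: [-0.4, -0.0, -0.6]
opening: 0.402
```

```bash
python3 - <<'E'
from h import *
s,c=snap('wrist','w4'); print(s['time'],s['eef_pos'],w2s(s['eef_pos']),s['contact_force'],s['opening'])
snap('scene','s4'); crop('s4',180,120,350,250,4.5)
E
```

```text
5.975 [ 0.54209808 -0.08043726  0.00576568] [-0.00078974 -0.24526557] [-0.38948751 -0.00340598 -0.5574618 ] 0.4021745375531147
```

View pics/w4.png

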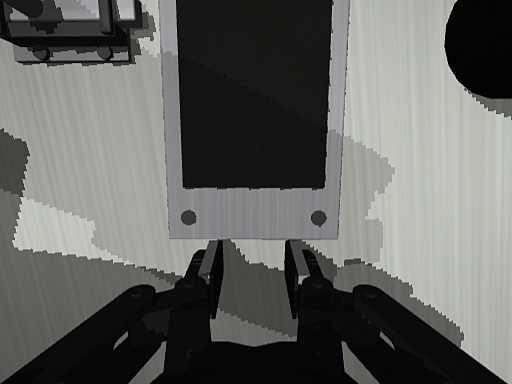

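View pics/s4_c180_120.png

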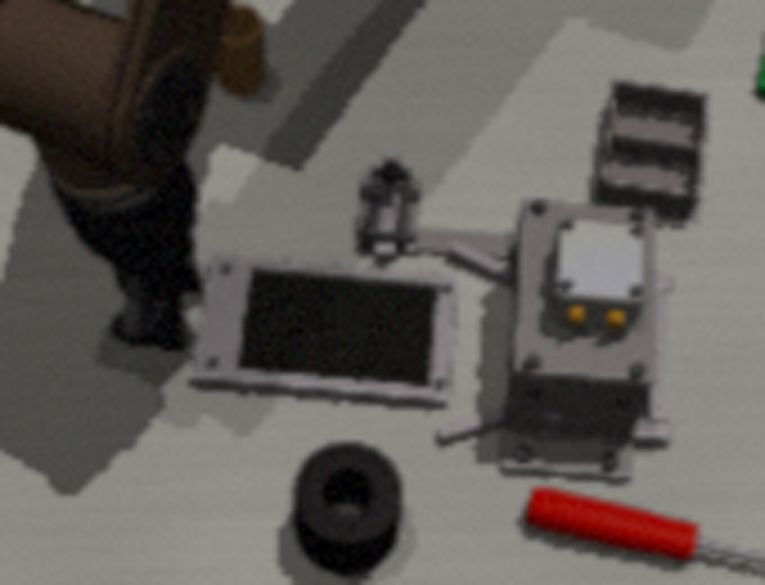

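```bash
python3 - <<'E'
from h import *
s,c=load('s4')
for n,u,v in [('noseL',457,277),('noseR',446,396),('rearR',192,378),('rearL',207,258),('leadR',440,433),('leadLbase?',475,268)]:
    print(n,w2s(p2w(s,c,180+u/4.5,120+v/4.5,.012)).round(4))
s,c=load('w4')
a,b=p2w(s,c,168.5,239,.012),p2w(s,c,338,239,.012);print('w',w2s(a),w2s(b))
a,b=p2w(s,c,161,20,.012),p2w(s,c,349,20,.012);print('w',w2s(a),w2s(b))
E
```

```text
noseL [-0.0428 -0.0732]
noseR [ 0.0427 -0.0747]
rearR [ 0.0463 -0.2325]
rearL [-0.0406 -0.2347]
leadR [ 0.0682 -0.0767]
leadLbase? [-0.0507 -0.0621]
w [-0.04647144 -0.23435479] [ 0.04357986 -0.23425639]
w [-0.04510012 -0.12711274] [ 0.0437616  -0.12711796]
```

```bash
python3 - <<'E'
from h import *
delta([*s2w(0,-.185),.006],np.pi/2-.119,.15)
E
```

```text
turn [-0.0018 -0.0017 -0.    ] shift [0.06   0.0011 0.0086] | [ 0.55   -0.0207  0.006 ]
```

Request:
arm_command --steps '[[[0, 0, 0], [0.006, 0.0002, 0.001], -0.2], [[0, 0, 0], [0.012, 0.0004, 0.0018], -0.2], [[0, 0, 0], [0.018, 0.0006, 0.0026], -0.2], [[0, 0, 0], [0.024, 0.0008, 0.0035], -0.2], [[0, 0, 0], [0.03, 0.001, 0.0044], -0.2], [[0, 0, 0], [0.036, 0.001, 0.0053], -0.2], [[0, 0, 0], [0.042, 0.001, 0.006], -0.2], [[0, 0, 0], [0.048, 0.001, 0.007], -0.2], [[0, 0, 0], [0.054, 0.001, 0.0078], -0.2], [[0, 0, 0], [0.06, 0.001, 0.0087], -0.2]]'

```text
time: 7.32
eef_pos: [0.5498, -0.0202, 0.0058]
tcp_rot: [0.746, 0.662, 0.056, -0.051]
contact_force: [-0.1, -2.1, -0.9]
opening: 0.398
```

```bash
python3 - <<'E'
from h import *
s,c=snap('wrist','w5'); print(s['time'],s['eef_pos'],w2s(s['eef_pos']),s['contact_force'],s['wrist_torque'],s['opening'])
snap('scene','s5'); crop('s5',180,120,350,250,4.5)
E
```

```text
7.325 [ 0.54984901 -0.020179    0.00583449] [-0.00024745 -0.18451328] [-0.09928658 -2.1239415  -0.91513538] [-0.41075527  0.06000149  0.02827111] 0.39795089820161605
```

View pics/w5.png

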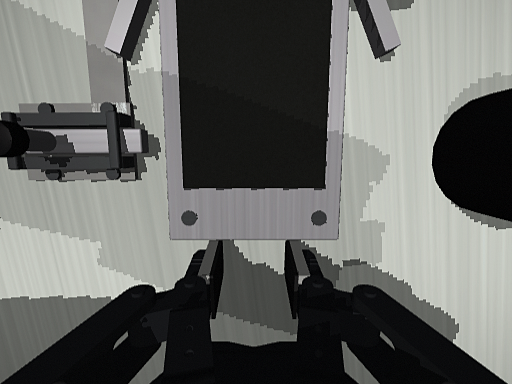

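View pics/s5_c180_120.png

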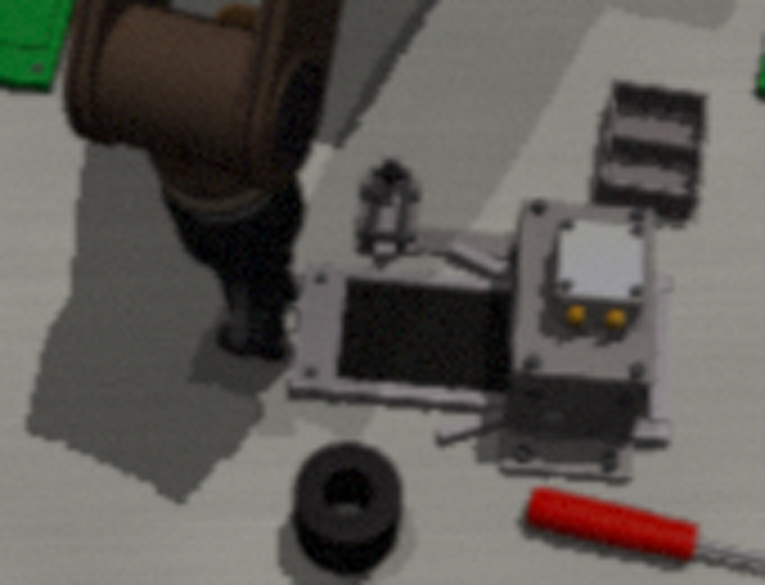

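```bash
python3 - <<'E'
from h import *
s,c=load('w5')
for n,u,v,z in [('rl',169.5,239,.012),('rr',338,239,.012),('tip',148,138,.015),('leadLout',105,50,.012),('leadLin',125,60,.012),('leadRin',384,60,.012),('leadRout',400,44,.012)]: print(n,w2s(p2w(s,c,u,v,z)))
delta([*s2w(0,-.130),.006],np.pi/2-.119,.15)
delta([*s2w(0,-.1215),.006],np.pi/2-.119,.15)
E
```

```text
rl [-0.04542469 -0.173629  ]
rr [ 0.04413749 -0.17352082]
tip [-0.05276553 -0.12116317]
leadLout [-0.07217769 -0.07956855]
leadLin [-0.06286703 -0.08409278]
leadRin [ 0.0621378  -0.08414081]
leadRout [ 0.06926392 -0.07695075]
turn [-0.0021 -0.0026  0.0002] shift [0.0534 0.0002 0.0082] | [0.5566 0.0339 0.006 ]
turn [-0.0021 -0.0026  0.0002] shift [0.0618 0.0002 0.0095] | [0.5576 0.0424 0.006 ]
```

Request:
arm_command --steps '[[[0, 0, 0], [0.006, 0, 0.001], -0.2], [[0, 0, 0], [0.012, 0, 0.0018], -0.2], [[0, 0, 0], [0.018, 0, 0.0026], -0.2], [[0, 0, 0], [0.024, 0, 0.0035], -0.2], [[0, 0, 0], [0.03, 0, 0.0044], -0.2], [[0, 0, 0], [0.036, 0, 0.0053], -0.2], [[0, 0, 0], [0.042, 0, 0.0063], -0.2], [[0, 0, 0], [0.048, 0, 0.0072], -0.2], [[0, 0, 0], [0.052, 0, 0.0078], -0.2], [[0, 0, 0], [0.054, 0, 0.0081], -0.2], [[0, 0, 0], [0.056, 0, 0.0084], -0.2]]'

```text
time: 8.8
eef_pos: [0.5566, 0.0366, 0.0062]
tcp_rot: [0.746, 0.662, 0.056, -0.051]
contact_force: [-0.9, -2.5, -1.0]
opening: 0.403
```

```bash
python3 - <<'E'
from h import *
s,c=snap('wrist','w6'); print(s['time'],s['eef_pos'],w2s(s['eef_pos']),s['contact_force'],s['wrist_torque'],s['opening'])
for n,u,v,z in [('rl',169.5,239,.012),('rr',338,239,.012)]: print(n,w2s(p2w(s,c,u,v,z)))
E
```

```text
8.8 [0.55662996 0.03659845 0.00620047] [-0.00025504 -0.12733234] [-0.89561634 -2.50475662 -0.96418838] [-0.40818575  0.03895594 -0.03751404] 0.4026415618059049
rl [-0.04554958 -0.11657655]
rr [ 0.04424118 -0.11644977]
```

View pics/w6.png

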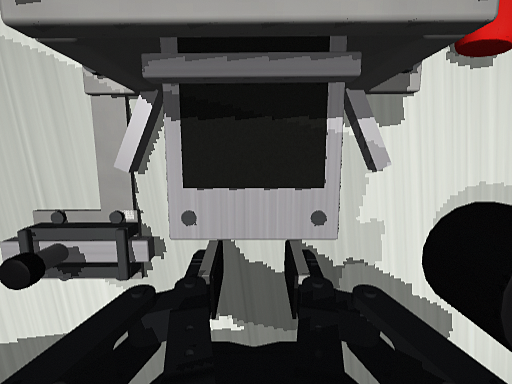

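Request:
arm_command --steps '[[[0, 0, 0], [0.001, 0, 0.0001], -0.2], [[0, 0, 0], [0.002, 0, 0.0003], -0.2], [[0, 0, 0], [0.003, 0, 0.0004], -0.2], [[0, 0, 0], [0.0037, 0, 0.0005], -0.2], [[0, 0, 0], [0.0044, 0, 0.0006], -0.2], [[0, 0, 0], [0.005, 0, 0.0007], -0.2], [[0, 0, 0], [0.0055, 0, 0.0008], -0.2]]'

```text
time: 9.72
eef_pos: [0.5573, 0.0423, 0.0063]
tcp_rot: [0.746, 0.662, 0.056, -0.051]
contact_force: [-0.5, -2.3, -0.9]
opening: 0.403
```

```bash
python3 - <<'E'
from h import *
s=get_state(); print(s['time'],w2s(s['eef_pos']),s['eef_pos'],s['contact_force'])
E
```

```text
9.725 [-0.00025052 -0.12161539] [0.55731315 0.04227443 0.00627854] [-0.46507563 -2.27664474 -0.87160635]
```

Still only friction, so I'll keep going in small steps until it meets the stop.

Request:
arm_command --steps '[[[0, 0, 0], [0.0005, 0, 0.0001], -0.2], [[0, 0, 0], [0.001, 0, 0.0001], -0.2], [[0, 0, 0], [0.0015, 0, 0.0002], -0.2], [[0, 0, 0], [0.0015, 0, 0.0002], -0.2]]'

```text
time: 10.22
eef_pos: [0.5578, 0.0426, 0.0063]
tcp_rot: [0.745, 0.662, 0.056, -0.05]
contact_force: [0.1, -7.5, -1.3]
opening: 0.402
```

Request:
arm_command --steps '[[[0, 0, 0], [0.0006, 0, 0.0001], -0.2], [[0, 0, 0], [0.001, 0, 0.0001], -0.2], [[0, 0, 0], [0.001, 0, 0.0001], -0.2]]'

```text
time: 10.6
eef_pos: [0.5579, 0.0425, 0.0063]
tcp_rot: [0.745, 0.663, 0.055, -0.049]
contact_force: [-1.2, -6.6, -1.4]
opening: 0.397
```

```bash
python3 - <<'E'
from h import *
s,c=snap('wrist','w7'); print(s['time'],s['eef_pos'],w2s(s['eef_pos']),s['contact_force'],s['wrist_torque'],s['opening'])
snap('scene','s7'); crop('s7',180,120,350,250,4.5)
E
```

```text
10.6 [0.55790855 0.04249684 0.00632151] [ 0.00031426 -0.12132387] [-1.22700867 -6.56238245 -1.35830172] [-1.21313273  0.17580715 -0.01471972] 0.3969364960168062
```

View pics/w7.png

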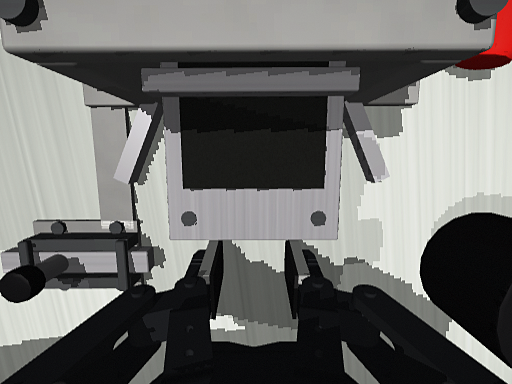

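View pics/s7_c180_120.png

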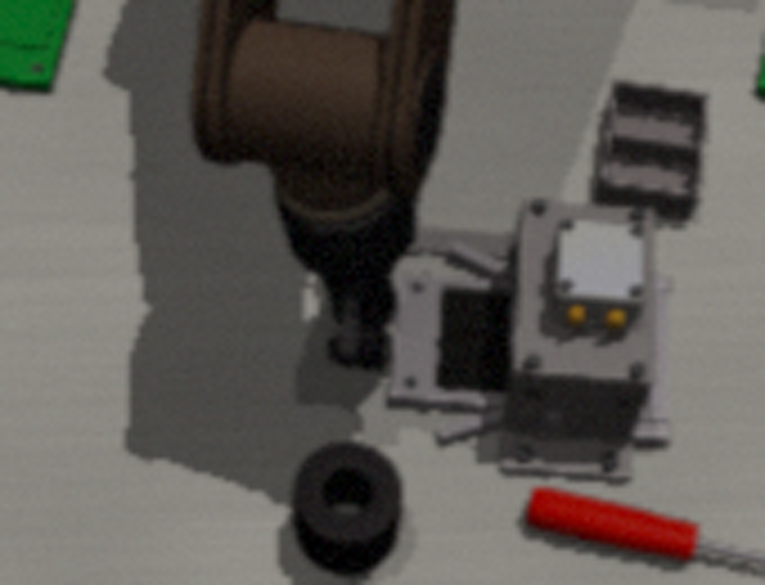

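Request:
arm_command --steps '[[[0, 0, 0], [0.001, 0, 0.0001], -0.2], [[0, 0, 0], [0.0018, 0, 0.0002], -0.2], [[0, 0, 0], [0.0025, 0, 0.0003], -0.2], [[0, 0, 0], [0.0025, 0, 0.0003], -0.2]]'

```text
time: 11.2
eef_pos: [0.5581, 0.0427, 0.0063]
tcp_rot: [0.745, 0.664, 0.054, -0.048]
contact_force: [-2.3, -10.2, -0.1]
opening: 0.4
```

```bash
python3 - <<'E'
from h import *
s,c=snap('wrist','w8'); print(s['time'],s['eef_pos'],w2s(s['eef_pos']),s['contact_force'],s['wrist_torque'],s['opening'])
crop('w8',150,180,360,260,3.8); crop('w8',0,180,200,320,4)
for n,u,v,z in [('rl',169.5,239,.012),('rr',338,239,.012)]: print(n,w2s(p2w(s,c,u,v,z)))
E
```

```text
11.2 [0.55814168 0.04273741 0.00631271] [ 0.00051718 -0.12105732] [ -2.25028679 -10.18393375  -0.06418176] [-1.88940738  0.35853539  0.00759424] 0.3998141345666222
rl [-0.04480309 -0.11038699]
rr [ 0.04500062 -0.1100092 ]
```

View pics/w8_c150_180.png

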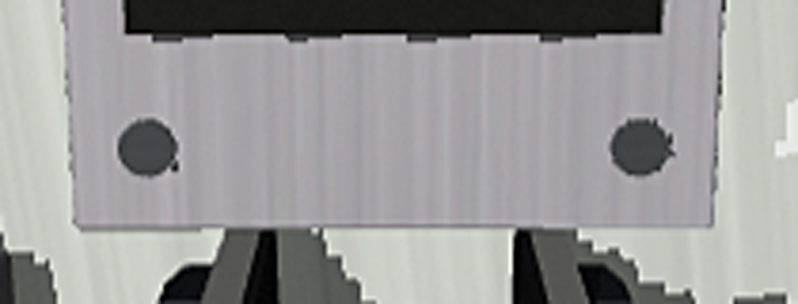

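View pics/w8_c0_180.png

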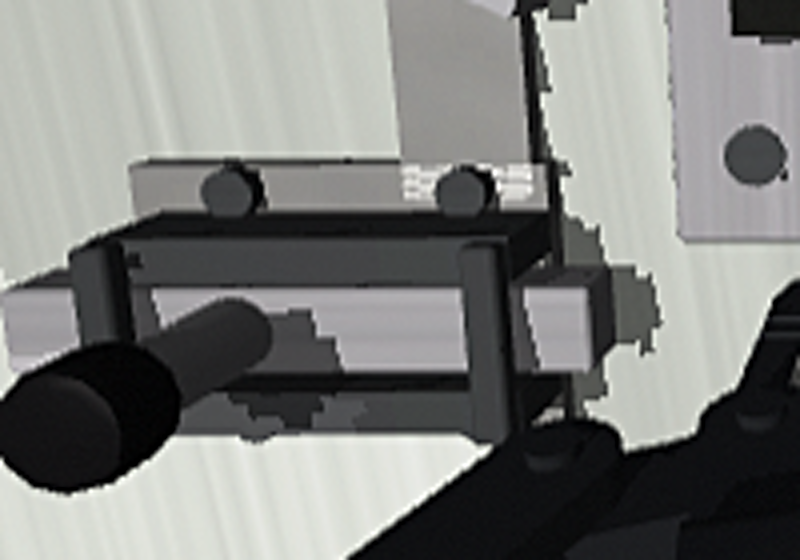

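```bash
python3 - <<'E'
from h import *
s,c=load('w8')
print('pinfoot',w2s(p2w(s,c,240/4,180+332/4,.015)),'cap',w2s(p2w(s,c,65/4,180+435/4,.044)),'tip',w2s(p2w(s,c,612/4,180+270/4,.015)),w2s(p2w(s,c,590/4,180+372/4,.015)))
s0,c0=load('top0'); print('core',p2w(s0,c0,276,261,.0),p2w(s0,c0,277,257,.06),s2w(-.127,-.121))
# retreat
delta([*s2w(.0,-.155),.008],np.pi/2-.119,.15)
delta([*s2w(.0,-.155),.10],np.pi/2-.119,.0)
delta([*s2w(-.12,-.121),.12],-.119,.0)
E
```

```text
pinfoot [-0.10251255 -0.12288867] cap [-0.10193932 -0.12277759] tip [-0.05275718 -0.11410928] [-0.05644992 -0.1283043 ]
core [ 0.34479828 -0.0493926   0.        ] [ 0.35739977 -0.0499987   0.06      ] [0.43153312 0.05793309]
turn [-0.0006  0.006   0.0038] shift [-0.0333 -0.0007 -0.0065] | [0.5536 0.0091 0.008 ]
turn [-0.0004 -0.144   0.0038] shift [-0.0201 -0.0007 -0.0975] | [0.5536 0.0091 0.1   ]
turn [-0.1134 -0.1129  1.5716] shift [ 0.0169 -0.1206 -0.1124] | [0.4385 0.0571 0.12  ]
```

Request:
arm_command --steps '[[[0, 0, 0], [-0.012, 0, -0.002], -0.2], [[0, 0, 0], [-0.033, 0, -0.006], -0.2], [[0, -0.07, 0], [-0.028, 0, -0.05], -0.2], [[0, -0.144, 0], [-0.02, 0, -0.12], -0.6], [[-0.03, -0.13, 0.3], [-0.01, -0.02, -0.12], -1], [[-0.05, -0.13, 0.6], [0.0, -0.06, -0.12], -1], [[-0.08, -0.12, 0.9], [0.01, -0.1, -0.12], -1], [[-0.1, -0.115, 1.2], [0.017, -0.12, -0.115], -1], [[-0.113, -0.113, 1.57], [0.017, -0.1206, -0.1124], -1], [[-0.113, -0.113, 1.57], [0.017, -0.1206, -0.1124], -1], [[-0.113, -0.113, 1.57], [0.017, -0.1206, -0.1124], -1], [[-0.113, -0.113, 1.57], [0.017, -0.1206, -0.1124], -1]]'

```text
time: 12.75
eef_pos: [0.4384, 0.0578, 0.1203]
tcp_rot: [1.0, -0.025, 0.001, -0.001]
contact_force: [-0.2, 0.2, 0.5]
opening: -0.003
```

```bash
python3 - <<'E'
from h import *
s,c=snap('wrist','w9'); print(s['time'],s['eef_pos'],w2s(s['eef_pos']),s['contact_force'],s['opening'],s['qpos'])
snap('scene','s9'); crop('s9',180,120,350,250,4.5)
delta([*s2w(-.128,-.1225),.12],-.119,.0)
delta([*s2w(-.128,-.1225),.027],-.119,.0)
E
```

```text
12.75 [0.43840743 0.05783524 0.12032582] [-0.12016269 -0.12028104] [-0.20729685  0.22160599  0.52690721] -0.0025736754588179486 [-0.10028451 -0.11565822  2.22375851  0.0025064   1.0324891   1.51986286]
turn [-0.0017 -0.0013  0.0748] shift [-0.0081  0.0015  0.0003] | [0.4304 0.0566 0.12  ]
turn [-0.0017 -0.0013  0.0748] shift [-0.0082  0.0016  0.0933] | [0.4304 0.0566 0.027 ]
```

View pics/w9.png

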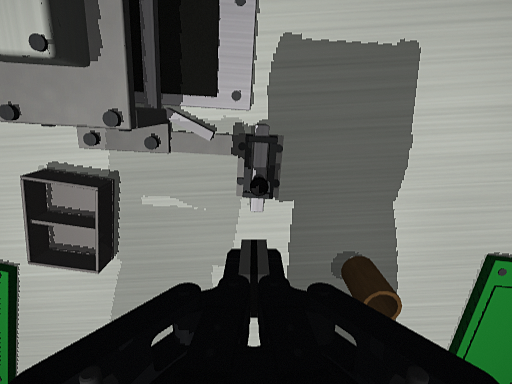

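View pics/s9_c180_120.png

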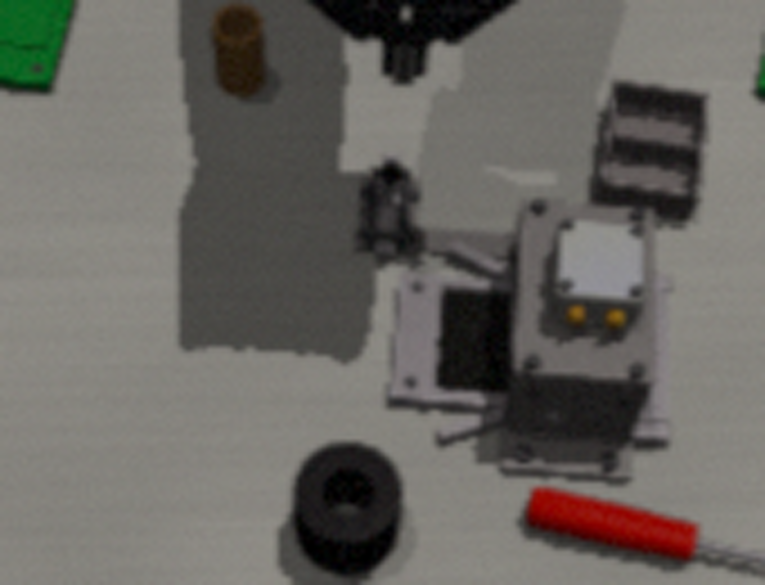

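```bash
python3 - <<'E'
from h import *
s,c=load('w9')
crop('w9',210,110,310,250,5)
print(w2s(p2w(s,c,259,185,.044)))
E
```

```text
[-0.10103314 -0.12268427]
```

View pics/w9_c210_110.png

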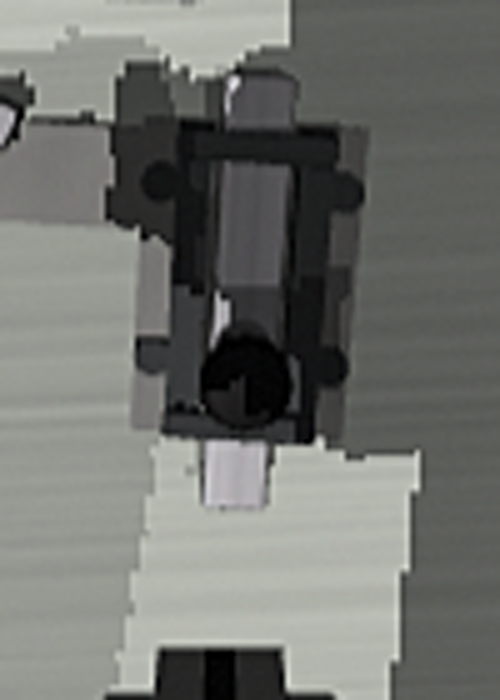

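Request:
arm_command --steps '[[[-0.002, -0.001, 0.075], [-0.01, 0.0016, 0.02], -1], [[-0.002, -0.001, 0.075], [-0.01, 0.0016, 0.045], -1], [[-0.002, -0.001, 0.075], [-0.009, 0.0016, 0.07], -1], [[-0.002, -0.001, 0.075], [-0.009, 0.0016, 0.085], -1], [[-0.002, -0.001, 0.075], [-0.009, 0.0016, 0.093], -1], [[-0.002, -0.001, 0.075], [-0.009, 0.0016, 0.093], -1]]'

```text
time: 13.6
eef_pos: [0.4296, 0.0567, 0.0272]
tcp_rot: [0.998, -0.059, -0.0, 0.0]
contact_force: [0.2, -0.4, -0.5]
opening: -0.001
```

```bash
python3 - <<'E'
from h import *
s,c=snap('wrist','w10'); print(s['time'],s['eef_pos'],w2s(s['eef_pos']),s['contact_force'],s['opening'])
for x in (-.118,-.1,-.088): delta([*s2w(x,-.1225),.027],-.119,.0)
E
```

```text
13.6 [0.42955249 0.05669307 0.02718541] [-0.12881941 -0.12246639] [ 0.22992523 -0.35206201 -0.45659737] -0.0010594582719132815
turn [ 0.0001 -0.0008  0.0004] shift [0.0104 0.0001 0.0007] | [0.4403 0.0554 0.027 ]
turn [ 0.0001 -0.0008  0.0004] shift [0.0284 0.0001 0.0007] | [0.4582 0.0532 0.027 ]
turn [ 0.0001 -0.0008  0.0004] shift [0.0404 0.0001 0.0007] | [0.4701 0.0518 0.027 ]
```

View pics/w10.png

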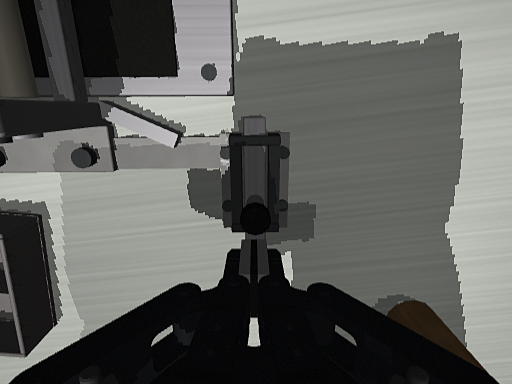

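Request:
arm_command --steps '[[[0, 0, 0], [0.003, 0, 0], -1], [[0, 0, 0], [0.006, 0, 0], -1], [[0, 0, 0], [0.008, 0, 0], -1], [[0, 0, 0], [0.01, 0, 0], -1], [[0, 0, 0], [0.012, 0, 0], -1], [[0, 0, 0], [0.015, 0, 0], -1], [[0, 0, 0], [0.018, 0, 0], -1], [[0, 0, 0], [0.021, 0, 0], -1], [[0, 0, 0], [0.024, 0, 0], -1], [[0, 0, 0], [0.027, 0, 0], -1], [[0, 0, 0], [0.029, 0, 0], -1], [[0, 0, 0], [0.03, 0, 0], -1]]'

```text
time: 15.15
eef_pos: [0.4598, 0.0532, 0.0276]
tcp_rot: [0.998, -0.059, 0.0, -0.0]
contact_force: [-1.0, 0.9, -0.1]
opening: -0.003
```

```bash
python3 - <<'E'
from h import *
s,c=snap('wrist','w11'); print(s['time'],s['eef_pos'],w2s(s['eef_pos']),s['contact_force'],s['opening'])
E
```

```text
15.15 [0.45982207 0.05317152 0.02760817] [-0.09834583 -0.12236945] [-1.04291709  0.87740039 -0.13585689] -0.003261822566744018
```

View pics/w11.png

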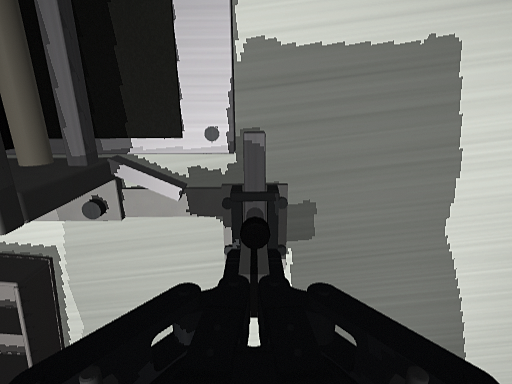

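Request:
arm_command --steps '[[[0, 0, 0], [0.001, 0, 0], -1], [[0, 0, 0], [0.002, 0, 0], -1], [[0, 0, 0], [0.003, 0, 0], -1], [[0, 0, 0], [0.004, 0, 0], -1], [[0, 0, 0], [0.0045, 0, 0], -1]]'

```text
time: 15.82
eef_pos: [0.4641, 0.0527, 0.0276]
tcp_rot: [0.998, -0.059, -0.0, -0.0]
contact_force: [-2.6, 0.3, 1.9]
opening: 0.0
```

Request:
arm_command --steps '[[[0, 0, 0], [0.0007, 0, 0], -1], [[0, 0, 0], [0.0014, 0, 0], -1], [[0, 0, 0], [0.002, 0, 0], -1], [[0, 0, 0], [0.002, 0, 0], -1]]'

```text
time: 16.32
eef_pos: [0.4643, 0.0526, 0.0273]
tcp_rot: [0.998, -0.059, -0.003, -0.0]
contact_force: [-7.9, 1.3, 6.4]
opening: -0.001
```

```bash
python3 - <<'E'
from h import *
s,c=snap('wrist','w12'); print(s['time'],s['eef_pos'],w2s(s['eef_pos']),s['contact_force'],s['opening'])
crop('w12',180,80,320,260,3.3)
E
```

```text
16.325 [0.46426438 0.05260672 0.02732028] [-0.09386788 -0.12240286] [-7.94052942  1.26954719  6.37279906] -0.0014732254347453956
```

View pics/w12_c180_80.png

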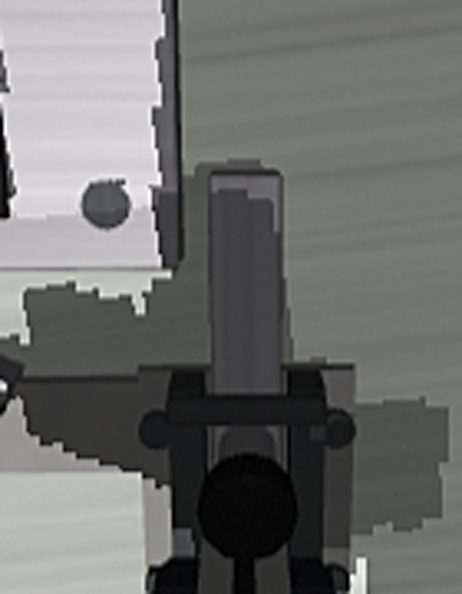

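```bash
python3 - <<'E'
from h import *
s,c=load('w12')
print('tip',w2s(p2w(s,c,180+245/3.3,80+174/3.3,.015)),'cap',w2s(p2w(s,c,180+247/3.3,80+506/3.3,.044)))
print('platen corner',w2s(p2w(s,c,180+180/3.3,80+268/3.3,.012)))
E
```

```text
tip [-0.02931823 -0.12231772] cap [-0.07412867 -0.1226059 ]
platen corner [-0.04508869 -0.11139284]
```

Request:
arm_command --steps '[[[0, 0, 0], [-0.006, 0, 0], -1], [[0, 0, 0], [-0.02, 0, 0], -1], [[0, 0, 0], [-0.028, 0, 0], -1], [[0, 0, 0], [-0.028, 0, -0.04], -1], [[0, 0, 0], [-0.02, 0, -0.1], -1], [[0, 0, 0], [-0.01, 0, -0.16], -1], [[0, 0, 0], [-0.01, 0, -0.21], -1], [[0, 0, 0], [-0.01, 0, -0.25], -1], [[0, 0, 0], [-0.01, 0, -0.25], -1], [[0, 0, 0], [-0.01, 0, -0.25], -1]]'

```text
time: 17.62
eef_pos: [0.455, 0.0537, 0.2764]
tcp_rot: [0.998, -0.059, -0.003, 0.0]
contact_force: [0.1, 0.1, -0.7]
opening: -0.002
```

```bash
python3 - <<'E'
from h import *
s,c=snap('wrist','w13'); print(s['time'],s['eef_pos'],s['contact_force'],s['dq'])
crop('w13',100,0,380,210,2.8)
snap('scene','s13'); crop('s13',180,120,350,250,4.5)
E
```

```text
17.625 [0.45499753 0.0537397  0.2764077 ] [ 0.09485839  0.12029559 -0.69176034] [-5.61484419e-04  2.00613811e-02  2.43300501e-02  9.91444926e-05
  4.98331330e-03 -7.43146038e-04]
```

View pics/w13_c100_0.png

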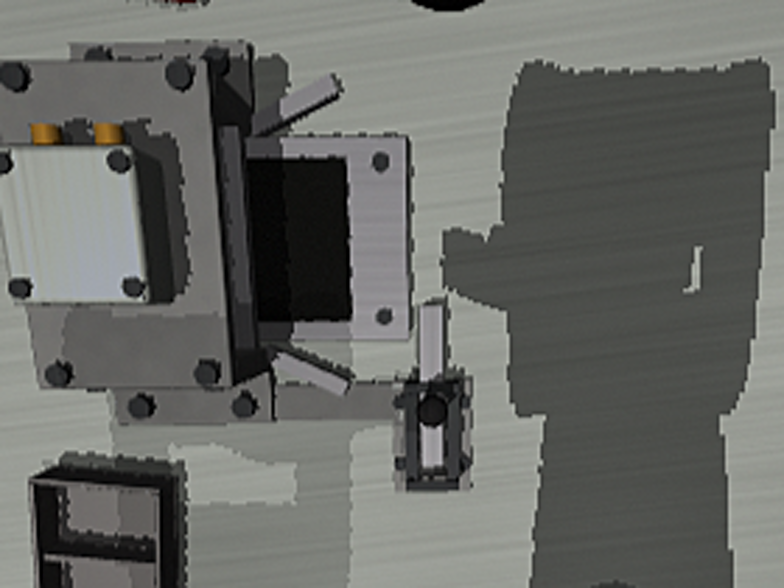

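View pics/s13_c180_120.png

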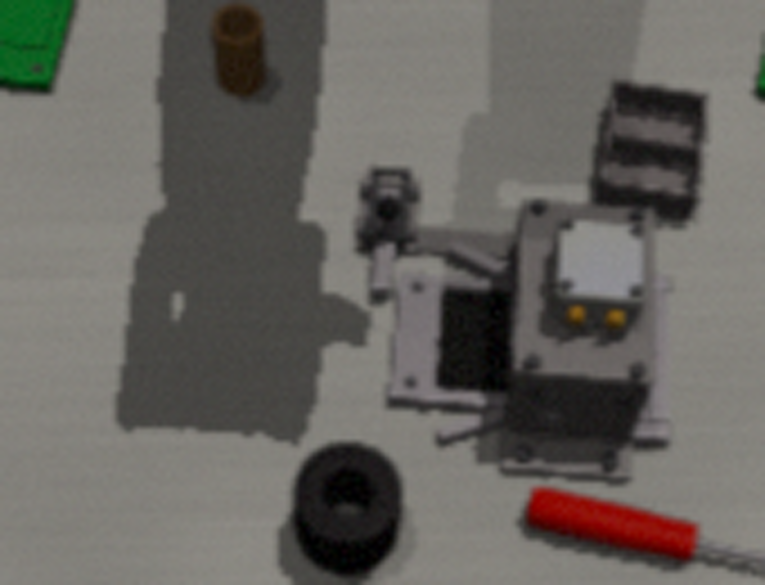

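```bash
python3 - <<'E'
from h import *
s,c=load('w13')
for n,u,v,z in [('rR',408,136,.012),('rL',411,340,.012),('tip',434,302,.015),('cap',432,411,.044)]: print(n,w2s(p2w(s,c,100+u/2.8,v/2.8,z)))
print(sign_off())
E
```

```text
rR [ 0.04400499 -0.11193367]
rL [-0.04591244 -0.11270467]
tip [-0.02810476 -0.12393869]
cap [-0.07613819 -0.12297171]
the job is handed in; nothing more can be done
None
```

I pushed the platen home under the bridge and pushed the bolt fully across behind it by its knob. I handed the job in at about 17.6 s, with the arm clear of everything. `sign_off()` gave no verdict.

- **Platen:** I pushed it with two fingertips on its rear edge. It stopped against a firm resistance with about 10 N on the fingers and moved no further. At contact, its rear edge measured stand y -110 mm, which is home. After I backed off, it measured about -112 mm in two later views. That difference is about the size of the 2 mm calibration error, and it leaves the nose inside the 4 mm limit. It was centred to about 1 mm and square to about 0.01 rad.
- **Bolt:** I pushed the knob with shut fingers until it stopped at about 8 N. The knob measured stand x -74 to -76 mm and the tip -28 to -29 mm, which is full travel. The bolt sits about 5 mm behind the platen in the picture, as expected for a platen that is home; my point measurements put that gap at about 5 to 6 mm.
- **Odd reading:** there was an upward force of about 6 N on the fingertips at the bolt's end stop, which I did not explain. It was gone after I withdrew.
- **Surroundings:** in the final pictures the things near the stand are where they started, and I saw no sign of contact with the print head. I did not check the more distant things, such as the wrench and the spare roller, again; the arm did not go down near them.

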